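# Rack the dispensing bottles in the cups that fit them

### The arm

A 7-joint arm with a two-finger parallel gripper is mounted at the origin on a cart in front of the work surface, level with it; the furniture and walls round the work are solid. World frame = base frame: x ahead of the robot, y to its left, z up, the work surface at z = 0. Lengths are in m, angles in degrees, forces in N, time in s.
With the tool pointing down it reaches from about 0.425 to 0.875 m from the base axis. Payload 8.4 kg.
Tool frame: the origin (TCP) lies midway between the tips of the shut fingers; the grasp point (between the pads) lies 19 mm behind it (ctrl.pinch_z is the distance from the TCP to the grasp point, in m); z points along the fingers, y is the line along which they close (so a half turn about z gives the same grasp; the last joint's range is limited). The gripper opens to 85 mm and grips with 20 to 120 N. Pads are 22 mm wide; open, the fingers measure 114 mm over their backs; the gripper's body (76 mm by 85 mm) begins 54 mm behind the grasp point. The pads swing forward as they close: fully open they stand 13 mm farther back than shut.
Start: joints at [69.718, 19.091, 2.286, 83.961, -0.768, 76.965, -3.352], TCP at [0.164, -0.629, 0.231] pointing down, gripper open.
Joint ranges: [-147.57, 147.57], [-21.85, 119.76], [-74.77, 79.35], [14.55, 137.4], [-85.83, 265.84], [4.83, 119.75], [-152.11, 152.11]. Speed limits (degrees/s): [127.2, 127.2, 159.86, 159.86, 180, 180, 180].

### API

Orientations are given as [roll, pitch, yaw] about the fixed x, y, z axes, in that order (R = Rz(yaw) Ry(pitch) Rx(roll)).
In Python, from plant import monitor, snapshot, camera_model, hand_in, search_frame, masks_of, place_of, ctrl gives the robot as it stands. The module is installed in compiled form; this text tells all that it offers.
- The arm moves only by the tool play_rows, never from a script. Its argument "moves" is a list that holds one entry, the list of rows, each a list of 7 numbers: the shift along the tool's x, y, z in mm, then the turn, a rotation vector about the tool's x, y, z in rad, then the finger opening in mm, from 0 to 85.4. A call has 1 to 20 rows; each row shifts and turns the commanded pose from where the row before left it, along the tool's axes as they then stand; what a row does not reach is not made up. A row lasts 1/8 s, in which the tool goes at most 62.5 mm and 10.7 degrees, less where a joint would pass 70% of its speed; a pose out of reach is approached as far as the arm can. A call is refused whole if a number of a shift passes 62.5 or a number of a turn 0.188, either way. A call with a gripper value outside its range is refused whole. The fingers move at their own pace and stop on an object; the grip force is fixed at half the most. Time passes only in rows, so rows that do not move let the fingers close. It gives the time, the measured TCP pose, the force, the opening and the grip force at its end, in the units of the state.
- monitor.get_obs(): the state, without advancing time (a new reading comes with each control period).
- snapshot(name): name is "side" or "top" or "wrist"; returns (picture, depth): 384x512x3 uint8, blue, green, red; 384x512 float32, m along the optical axis (not along the pixel's ray), 0 where there is no reading.
- camera_model(name): a dict with "fx", "fy", "cx", "cy" (pixels), "rvec" (rotation vector, rad) and "tvec" (3), from world to camera coordinates, as OpenCV has them. Camera axes: x right, y down, z forward; pixel columns grow to the right and rows downward; lengths in m; the calibration is good to about 2 mm. A picture is of the moment at which its call begins: read the wrist's pose just before it. camera_model takes no time and is no camera call; for the wrist camera it gives the pose at the moment of the call.
- hand_in(): hands the job in; it is judged then, once.
Trained networks look in the newest picture that a camera, given by its name, has taken for a name from the list of things; names that differ only in an ending like _2 or _b are one class to them, and where a whole thing is asked for, a point or a joint stands for the part that bears it (a point fixed in the world has none). Each returns a list of dicts, best first, with "score" (0 to 1); they miss things now and then, are a little off and sometimes report something else, mostly with a low value. They report only what shows in the picture. A call takes as long as a camera call. They do not tell look-alikes from the thing itself.
- search_frame(query, camera): "point" ([x, y, z] in m, in world coordinates, good to about 4 mm: the middle of the surface that is visible of it).
- masks_of(query, camera): "region" (384x512 bool, what is visible of it).
- place_of(query, camera): "point" ([x, y, z] in m, in world coordinates, good to about 4 mm: a listed point, or the origin of a listed thing).
The state is a dict: "time": time; "joints": joint angles; "joint_velocities": joint speeds; "joint_efforts": joint torques, N m; "position": TCP position; "eef_rot": TCP orientation; "force": force on the tool from outside, world axes, zero at the start; "wrist_torque": the same for the moment, N m; "finger_gap": finger opening in m; "gripper_force": force on a finger pad.
Only numpy, scipy, OpenCV 4.12 (cv2) and the standard library are available. Lean on these libraries where they do the work, as an engineer would, in place of code of your own. Each camera call takes 0.05 s, during which the arm holds its last target. There are 200 camera calls.

### The job

Before the next phone is opened, put the four dispensing bottles (squeeze, pump, nozzle and dropper) away in the bench organiser: stand each one in the cup that fits it, which is the smallest cup it can go down into, so that all four are fully seated on the cup floors. They hold solvent, oil and glue, so carry them upright and lower them in rather than dropping them. Leave the orange-capped jar and the flat tin where they stand.

Things in the scene. Friction and masses are not known exactly. Their poses are not given: they have to be found in the camera images.
- wash_bottle: squeeze bottle, milky with a blue cap and spout, 128 mm tall; 54 mm across up to 24 mm high, drawn in to 37 mm at 48 mm, 40 mm at 80 mm (hold it there), cap 30 mm from 92 to 114 mm, spout above. About 0.12 kg. Loose, standing upright at the start; origin: centre of its underside, z up along its axis.
- pump_bottle: amber-yellow cylindrical oil bottle with a white push pump on top, 134 mm tall; body 42 mm across up to 104 mm (hold it at about 85 mm), pump 24 mm and less above. About 0.14 kg. Loose, standing upright at the start; origin: centre of its underside, z up along its axis.
- nozzle_bottle: short amber bottle with a long tapering nozzle, 86 mm tall; body 36 mm across up to 35 mm, tapering to the 12 mm nozzle at 51 mm. Held with fingertips no lower than 21 mm they clear the cup rim. About 0.05 kg. Loose, standing upright at the start; origin: centre of its underside, z up along its axis.
- dropper_bottle: small black glue bottle with a tapering black dropper cap, 86 mm tall; body 27 mm across up to 36 mm, tapering to the cap, 20 mm and less from 45 mm up. Held with fingertips no lower than 21 mm they clear the cup rim. About 0.03 kg. Loose, standing upright at the start; origin: centre of its underside, z up along its axis.
- cup_xl: The largest: grey round cup on a 92 mm square foot, fixed; well 60 mm across, mouth flared to 73 mm. Origin: on the cup's axis, underside of the foot, z up; well floor 6 mm, top of the straight wall 18 mm, rim 25 mm above it. The four cups stand side by side along their own y axis, 96 mm apart in any order, on a 5 mm black tray
- cup_l: The second largest: grey round cup on a 92 mm square foot, fixed; well 48 mm across, mouth flared to 61 mm. Origin: on the cup's axis, underside of the foot, z up; well floor 6 mm, top of the straight wall 18 mm, rim 25 mm above it. The four cups stand side by side along their own y axis, 96 mm apart in any order, on a 5 mm black tray
- cup_m: The second smallest: grey round cup on a 92 mm square foot, fixed; well 41 mm across, mouth flared to 54 mm. Origin: on the cup's axis, underside of the foot, z up; well floor 6 mm, top of the straight wall 18 mm, rim 25 mm above it. The four cups stand side by side along their own y axis, 96 mm apart in any order, on a 5 mm black tray
- cup_s: The smallest: grey round cup on a 92 mm square foot, fixed; well 32 mm across, mouth flared to 45 mm. Origin: on the cup's axis, underside of the foot, z up; well floor 6 mm, top of the straight wall 18 mm, rim 25 mm above it. The four cups stand side by side along their own y axis, 96 mm apart in any order, on a 5 mm black tray
- flux_jar: squat jar with an orange screw cap and no spout, 52 mm across, 68 mm tall, loose among the bottles; it stays where it is. Origin: centre of its underside.
- paste_tin: flat round tin with a printed lid, 60 mm across, 17 mm high, loose on the desk; it stays where it is. Origin: centre of its underside.
Mind the look-alikes: they are no part of the job. Leave any pink or turquoise look-alike of the pump_bottle alone.

How it is judged:
By the outcome, as a careful person would: the job done as asked, in the order asked, and still so for the second after the job is handed in, with the robot touching nothing.
It also fails if it takes over 104 s, if anything falls off the work surface, if the arm or the gripper's body presses on something with over 40 N, if the wrist force passes 120 N, or if a joint passes its speed limit or range.

## Working session

There is one attempt and no reset: what is moved stays moved. The work goes in short steps, Python scripts to look and compute and a tool call to move; the robot and the scene stay as the last step left them, time stands still between calls to the robot, and variables do not carry over. Pictures are saved under pics/ and viewed, at most 14 in all, crops included, and the job is handed in when it is done.

Besides the shell and the picture viewer there is one more tool, called after ">>>" by a JSON object that holds its "name" and its "arguments". play_rows: Moves the arm, as the interface text tells. Its arguments: {"type":"object","properties":{"moves":{"type":"array","items":{"type":"array","items":{"type":"array","items":{"type":"number"}}}}},"required":["moves"]}

```bash
ls; mkdir -p pics
python3 - <<'E'
from plant import *
import cv2,numpy as np
o=monitor.get_obs();print({k:np.round(v,3).tolist() for k,v in o.items()})
ims=[]
for c in ["top","side"]:
    p,d=snapshot(c);cv2.imwrite(f"pics/{c}0.png",p)
    m=camera_model(c);R=cv2.Rodrigues(np.array(m["rvec"]))[0];print(c,"cam pos",-R.T@np.array(m["tvec"]))
    for q in ["wash_bottle","pump_bottle","nozzle_bottle","dropper_bottle","cup_xl","cup_l","cup_m","cup_s","flux_jar","paste_tin"]:
        print(c,q,[(round(r["score"],2),np.round(r["point"],3).tolist()) for r in place_of(q,c)[:3]])
print(ctrl.pinch_z)
E
```

```text
pics
{'time': 0.0, 'joints': [69.718, 19.131, 2.285, 84.012, -0.769, 76.966, -3.352], 'joint_velocities': [-0.021, 0.049, -0.046, -0.044, 0.035, -0.051, -0.09], 'joint_efforts': [-0.002, -65.856, 1.365, -40.557, 0.017, 0.012, 0.0], 'position': [0.164, -0.629, 0.23], 'eef_rot': [-179.907, 0.005, 14.597], 'force': [0.091, 0.168, -0.362], 'wrist_torque': [0.004, -0.042, 0.013], 'gripper_force': 0.0, 'finger_gap': 0.085}
top cam pos [ 0.28212876 -0.04972603  1.51115225]
top wash_bottle [(0.75, [0.446, 0.248, -0.003])]
top pump_bottle [(0.73, [0.491, -0.136, -0.001]), (0.72, [0.369, -0.296, 0.002]), (0.68, [0.443, -0.056, -0.001])]
top nozzle_bottle [(0.53, [0.458, -0.252, 0.003]), (0.46, [0.445, 0.127, 0.002])]
top dropper_bottle [(0.53, [0.449, 0.126, 0.004])]
top cup_xl [(0.76, [0.612, -0.024, 0.006]), (0.31, [0.457, -0.254, 0.004])]
top cup_l [(0.95, [0.604, 0.264, 0.004]), (0.92, [0.607, 0.172, 0.005]), (0.73, [0.609, 0.072, 0.006])]
top cup_m [(0.95, [0.604, 0.264, 0.004]), (0.92, [0.607, 0.172, 0.005]), (0.73, [0.609, 0.072, 0.006])]
top cup_s [(0.95, [0.604, 0.264, 0.004]), (0.92,
[... 303 characters left out ...]
5, -0.294, 0.002]), (0.78, [0.487, -0.141, -0.002])]
side nozzle_bottle [(0.53, [0.459, -0.248, -0.003]), (0.46, [0.61, 0.068, 0.006])]
side dropper_bottle [(0.52, [0.441, 0.123, 0.0]), (0.49, [0.605, 0.167, 0.005])]
side cup_xl [(0.59, [0.614, -0.021, 0.003])]
side cup_l [(0.62, [0.609, 0.17, 0.01]), (0.58, [0.606, 0.266, 0.007]), (0.57, [0.608, 0.07, 0.008])]
side cup_m [(0.62, [0.609, 0.17, 0.01]), (0.58, [0.606, 0.266, 0.007]), (0.57, [0.608, 0.07, 0.008])]
side cup_s [(0.62, [0.609, 0.17, 0.01]), (0.58, [0.606, 0.266, 0.007]), (0.57, [0.608, 0.07, 0.008])]
side flux_jar [(0.62, [0.562, -0.343, 0.001])]
side paste_tin [(0.6, [0.446, -0.052, -0.002]), (0.5, [0.586, -0.206, 0.003])]
0.0187
```

View pics/top0.png

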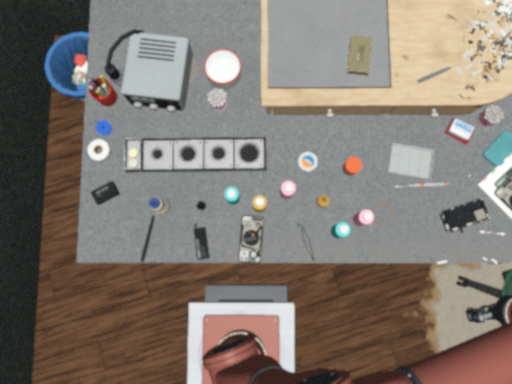

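View pics/side0.png

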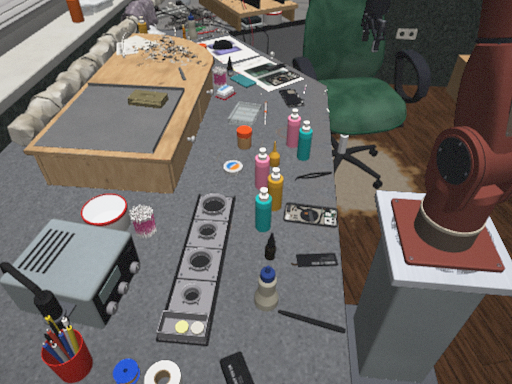

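Top view: the cups run left to right at pixels (157,154), (188,154), (218,154) and (249,153), with the largest on the right. The amber pump is at (260,202), the nozzle bottle at (323,200), the dropper at (201,205) and the wash bottle at (156,203). The pink and turquoise ones are decoys. Next I'll move over the bench for closer wrist views.

>>> {"name": "play_rows", "arguments": {"moves": [[[34,-32.4,-10.8,0,0,0,85],[34,-32.4,-10.8,0,0,0,85],[34,-32.4,-10.8,0,0,0,85],[34,-32.4,-10.8,0,0,0,85],[34,-32.4,-10.8,0,0,0,85],[34,-32.4,-10.8,0,0,0,85],[34,-32.4,-10.8,0,0,0,85],[34,-32.4,-10.8,0,0,0,85],[34,-32.4,-10.8,0,0,0,85],[34,-32.4,-10.8,0,0,0,85],[34,-32.4,-10.8,0,0,0,85],[34,-32.4,-10.8,0,0,0,85],[0,0,0,0,0,-0.165,85],[0,0,0,0,0,-0.165,85],[0,0,0,0,0,-0.165,85],[0,0,0,0,0,-0.165,85],[0,0,0,0,0,-0.165,85],[0,0,0,0,0,-0.165,85],[0,0,0,0,0,-0.165,85],[0,0,0,0,0,-0.165,85]]]}}

```text
time: 3.6
position: [0.4606, -0.1499, 0.361]
eef_rot: [180.0, 0.0, 90.5]
force: [0.2, -0.4, -0.5]
finger_gap: 0.0847
gripper_force: 0.0
```

```bash
cat > h.py <<'E'
from plant import *
import cv2,numpy as np
def cam(c):
    m=camera_model(c);R=cv2.Rodrigues(np.array(m["rvec"]))[0];return m,R,np.array(m["tvec"]).ravel()
def cloud(c,d):
    m,R,t=cam(c);v,u=np.mgrid[0:384,0:512]
    P=np.stack([(u-m["cx"])*d/m["fx"],(v-m["cy"])*d/m["fy"],d],-1)
    W=(P-t)@R; W[d<=0]=np.nan; return W
def pix(c,X):
    m,R,t=cam(c);p=R@np.array(X)+t;return [round(m["fx"]*p[0]/p[2]+m["cx"]),round(m["fy"]*p[1]/p[2]+m["cy"])]
def obs():
    o=monitor.get_obs();return np.round(np.r_[o["position"],o["eef_rot"],o["finger_gap"],o["force"],o["time"]],4).tolist()
def raw(c,tag):
    print(obs());m,R,t=cam(c);p,d=snapshot(c);cv2.imwrite(f"pics/{tag}.png",p)
    W=cloud(c,d);np.savez(f"pics/{tag}.npz",W=W,p=p);return p,W
E
python3 - <<'E'
from h import *
p,W=raw("wrist","w1");m,R,t=cam("wrist");print("campos",-R.T@t,R,m["fx"])
for q in ["pump_bottle","nozzle_bottle","cup_xl","cup_m"]:
    print(q,[(round(r["score"],2),np.round(r["point"],3).tolist()) for r in place_of(q,"wrist")[:3]])
E
```

```text
[0.4606, -0.1499, 0.361, 179.988, 0.0067, 90.5398, 0.0847, 0.2363, -0.4467, -0.4957, 3.6]
campos [ 0.4590072  -0.07264709  0.50430527] [[ 9.99841784e-01  1.77802475e-02  5.19449953e-04]
 [ 1.67965533e-02 -9.53332433e-01  3.01455050e-01]
 [ 5.85515390e-03 -3.01398630e-01 -9.53480248e-01]] 314.80432503287085
pump_bottle [(0.91, [0.471, 0.028, -0.003]), (0.87, [0.445, -0.056, -0.001]), (0.74, [0.366, -0.296, -0.004])]
nozzle_bottle [(0.9, [0.459, -0.253, 0.0])]
cup_xl [(0.56, [0.612, -0.021, 0.006])]
cup_m []
```

View pics/w1.png

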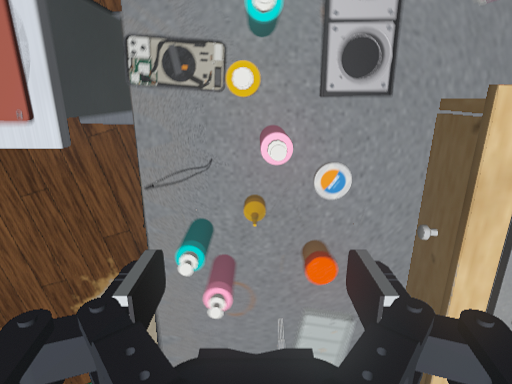

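Wrist view: the amber pump is at (243,78), the nozzle bottle at (255,209), cup_xl at (361,57), the pink decoys at (277,147) and (218,295), and the turquoise ones at (264,8) and (192,255). Next I'll get the second view over the cups.

>>> {"name": "play_rows", "arguments": {"moves": [[[35,3,0,0,0,0,85],[35,3,0,0,0,0,85],[35,3,0,0,0,0,85],[35,3,0,0,0,0,85],[35,3,0,0,0,0,85],[35,3,0,0,0,0,85],[0,0,0,0,0,0,85]]]}}

```text
time: 4.72
position: [0.4776, 0.0632, 0.3611]
eef_rot: [180.0, -0.0, 90.4]
force: [-0.2, -0.2, -0.1]
finger_gap: 0.0849
gripper_force: 0.0
```

```bash
cat >> h.py <<'E'
from scipy.optimize import least_squares
def circ(W,c,r,z0,z1,rad=None):
    d=np.hypot(W[...,0]-c[0],W[...,1]-c[1]);k=(d<(rad or r+.012))&(W[...,2]>z0)&(W[...,2]<z1)
    P=W[k][:,:2]
    if len(P)<8: return None
    f=least_squares(lambda x:np.hypot(P[:,0]-x[0],P[:,1]-x[1])-r,c[:2],loss="soft_l1",f_scale=.001)
    g=least_squares(lambda x:np.hypot(P[:,0]-x[0],P[:,1]-x[1])-x[2],[*c[:2],r],loss="soft_l1",f_scale=.001)
    return np.round(f.x,4).tolist(),np.round(g.x,4).tolist(),len(P)
E
python3 - <<'E'
from h import *
raw("wrist","w2")
for q in ["wash_bottle","dropper_bottle","cup_xl","cup_l","cup_m","cup_s"]:
    print(q,[(round(r["score"],2),np.round(r["point"],3).tolist()) for r in place_of(q,"wrist")[:4]])
for tag in ["w1","w2"]:
    W=np.load(f"pics/{tag}.npz")["W"]
    print(tag)
    print("pump",circ(W,(.444,-.055),.021,.02,.1)); print("nozzle",circ(W,(.459,-.251),.018,.005,.033))
    print("drop",circ(W,(.445,.125),.0135,.006,.034)); print("wash",circ(W,(.446,.25),.027,.004,.023)); print("washneck",circ(W,(.446,.25),.02,.075,.085))
    for c in [(.604,.265),(.607,.17),(.609,.071),(.613,-.022)]:
        d=np.hypot(W[...,0]-c[0],W[...,1]-c[1]); k=d<.055
        P=W[k]; top=P[(P[:,2]>.028-.004)&(P[:,2]<.036)]
        fl=P[(P[:,2]<.0145)&(np.hypot(*(P[:,:2]-c).T)<.033)]
        print(c,len(P),"rimz",np.nanmedian(top[:,2]) if len(top) else None,"floor n",len(fl),"mean",fl.mean(0).round(4) if len(fl) else None,"ext",np.ptp(fl,axis=0).round(4) if len(fl) else None)
E
```

```text
[0.4776, 0.0632, 0.3611, 179.9763, -0.0383, 90.3601, 0.0849, -0.1563, -0.1524, -0.0959, 4.725]
wash_bottle [(0.89, [0.447, 0.248, 0.001])]
dropper_bottle [(0.68, [0.444, 0.123, -0.0])]
cup_xl [(0.58, [0.616, -0.022, 0.009])]
cup_l [(0.93, [0.61, 0.075, 0.005]), (0.89, [0.613, 0.263, 0.006]), (0.85, [0.612, 0.172, 0.002])]
cup_m [(0.93, [0.61, 0.075, 0.005]), (0.89, [0.613, 0.263, 0.006]), (0.85, [0.612, 0.172, 0.002])]
cup_s [(0.93, [0.61, 0.075, 0.005]), (0.89, [0.613, 0.263, 0.006]), (0.85, [0.612, 0.172, 0.002])]
w1
pump None
nozzle ([0.4596, -0.2509], [0.4596, -0.2508, 0.0179], 124)
drop None
wash None
washneck None
(0.604, 0.265) 0 rimz None floor n 0 mean None ext None
(0.607, 0.17) 0 rimz None floor n 0 mean None ext None
(0.609, 0.071) 1610 rimz 0.03020026362897553 floor n 326 mean [0.609  0.0466 0.0114] ext [0.0532 0.0151 0.0053]
(0.613, -0.022) 4802 rimz 0.02862063837897024 floor n 1394 mean [ 0.6122 -0.0202  0.0119] ext [0.0572 0.0584 0.0062]
w2
pump ([0.4457, -0.0571], [0.4457, -0.0571, 0.021], 514)
nozzle ([0.4583, -0.253], [0.4583, -0.2528, 0.0179], 191)
drop ([0.4445, 0.1221], [0.4445, 0.1221, 0.0136], 26)
wash ([0.4445, 0.2491], [0.4447, 0.2485, 0.0264], 135)
washneck ([0.4438, 0.2505], [0.4439, 0.2501, 0.0196], 69)
(0.604, 0.265) 2577 rimz 0.02874517378460502 floor n 629 mean [0.5996 0.2485 0.0112] ext [0.0618 0.0298 0.006 ]
(0.607, 0.17) 4738 rimz 0.028704535799669424 floor n 1080 mean [0.6056 0.1695 0.0116] ext [0.0593 0.063  0.0062]
(0.609, 0.071) 3927 rimz 0.02878619399826758 floor n 826 mean [0.6045 0.0737 0.0117] ext [0.0554 0.0651 0.0058]
(0.613, -0.022) 3246 rimz 0.02892845187757883 floor n 953 mean [ 0.6127 -0.025   0.012 ] ext [0.0577 0.0654 0.0053]
```

View pics/w2.png

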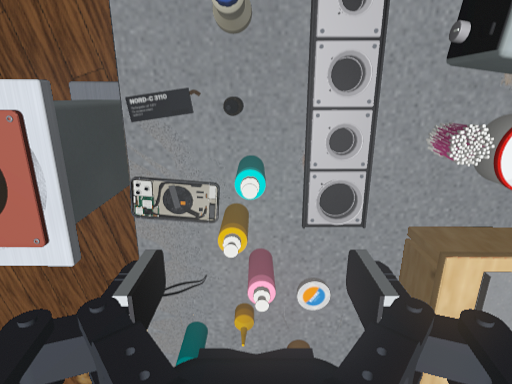

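Wrist view: the cups from bottom to top are XL at (337,198), M at (343,139), L at (347,74) and S at (352,2). The dropper is at (233,105), the wash bottle at (232,10) and the amber pump at (233,240). I'll fit the cup axes from the depth, using the known 96 mm spacing.

Run:
```python
from h import *
raw("top","t1")
cups={"s":((.604,.265),.016),"l":((.607,.17),.024),"m":((.609,.071),.0205),"xl":((.613,-.022),.030)}
for tag in ["w1","w2","t1"]:
    W=np.load(f"pics/{tag}.npz")["W"];print(tag)
    for n,(c,r) in cups.items():
        print(n,"wall",circ(W,c,r,.0135,.022,r+.008),"flare",circ(W,c,r+.0035,.0245,.0285,r+.012))
    # foot level & joint layout
W=np.load("pics/w2.npz")["W"];k=(np.abs(W[...,0]-.61)<.07)&(np.abs(W[...,1]-.1)<.2)
h,b=np.histogram(W[k][:,2],bins=np.arange(-.004,.04,.002));print(dict(zip(b.round(3),h)))
print("pump t1",circ(np.load("pics/t1.npz")["W"],(.445,-.056),.021,.02,.1))
```

```text
[0.4779, 0.0592, 0.3609, -179.9964, 0.0047, 90.1143, 0.0855, 1.0736, 0.0218, -0.0069, 5.075]
w1
s wall None flare None
l wall None flare None
m wall None flare None
xl wall ([0.6101, -0.0215], [0.6136, -0.0201, 0.0267], 164) flare ([0.61, -0.0215], [0.6103, -0.0213, 0.0325], 449)
w2
s wall ([0.6088, 0.2471], [0.6002, 0.2715, 0.0268], 16) flare ([0.6085, 0.2638], [0.6085, 0.2632, 0.019], 102)
l wall ([0.6093, 0.1668], [0.6114, 0.1673, 0.0221], 97) flare ([0.6092, 0.1668], [0.6094, 0.1669, 0.0266], 348)
m wall ([0.6101, 0.0713], [0.6106, 0.071, 0.0201], 84) flare ([0.6101, 0.0709], [0.6103, 0.0709, 0.023], 254)
xl wall ([0.6111, -0.0247], [0.6122, -0.026, 0.0285], 153) flare ([0.6109, -0.0246], [0.6113, -0.0249, 0.0324], 285)
t1
s wall ([0.6086, 0.2662], [0.6105, 0.2687, 0.0129], 24) flare ([0.608, 0.2667], [0.608, 0.266, 0.0201], 22)
l wall None flare None
m wall None flare None
xl wall ([0.6117, -0.0211], [0.6132, -0.0188, 0.025], 74) flare ([0.611, -0.0223], [0.611, -0.0223, 0.034], 78)
{np.float64(-0.004): np.int64(114), np.float64(-0.002): np.int64(2619), np.float64(0.0): np.int64(2265), np.float64(0.002): np.int64(243), np.float64(0.004): np.int64(1204), np.float64(0.006): np.int64(467), np.float64(0.008): np.int64(1120), np.float64(0.01): np.int64(7514), np.float64(0.012): np.int64(2875), np.float64(0.014): np.int64(99), np.float64(0.016): np.int64(50), np.float64(0.018): np.int64(62), np.float64(0.02): np.int64(78), np.float64(0.022): np.int64(140), np.float64(0.024): np.int64(322), np.float64(0.026): np.int64(558), np.float64(0.028): np.int64(819), np.float64(0.03): np.int64(546), np.float64(0.032): np.int64(31), np.float64(0.034): np.int64(0), np.float64(0.036): np.int64(0)}
pump t1 ([0.4459, -0.0542], [0.4444, -0.054, 0.0196], 51)
```

```bash
cat > meas.py <<'E'
from h import *
import sys
tag=sys.argv[1]; raw("wrist",tag); W=np.load(f"pics/{tag}.npz")["W"]
B={"pump":((.445,-.055),.021,.02,.1),"nozzle":((.459,-.251),.018,.005,.033),"drop":((.445,.124),.0135,.006,.034),"wash":((.446,.25),.027,.004,.023),"neck":((.446,.25),.02,.075,.085)}
for n,a in B.items():
    r=circ(W,*a)
    if r: print(n,r)
cups={"s":((.6088,.2655),.016),"l":((.6095,.1695),.024),"m":((.6103,.0735),.0205),"xl":((.611,-.0225),.030)}
for n,(c,r) in cups.items():
    a=circ(W,c,r,.0135,.022,r+.008);b=circ(W,c,r+.0035,.0245,.0285,r+.012)
    if b: print(n,a,b)
print(obs())
E
python3 meas.py w3
```

```text
[0.4779, 0.0594, 0.3609, -179.9989, -0.0003, 90.1347, 0.085, 0.189, -0.4163, 0.111, 5.125]
pump ([0.446, -0.0548], [0.446, -0.0548, 0.021], 506)
nozzle ([0.4589, -0.2506], [0.4589, -0.2506, 0.018], 190)
drop ([0.4444, 0.1245], [0.4444, 0.1245, 0.0135], 25)
wash ([0.4441, 0.2515], [0.4442, 0.2511, 0.0266], 130)
neck ([0.4433, 0.2529], [0.4433, 0.253, 0.0201], 54)
s ([0.6061, 0.2626], [-14.8824, 86.0419, 87.174], 17) ([0.6079, 0.2668], [0.6079, 0.2658, 0.0186], 69)
l ([0.609, 0.1696], [0.6127, 0.1704, 0.0206], 117) ([0.6086, 0.1694], [0.6089, 0.1696, 0.0264], 336)
m ([0.6099, 0.0738], [0.6118, 0.0729, 0.0187], 88) ([0.6099, 0.074], [0.6103, 0.0739, 0.0228], 231)
xl ([0.6114, -0.0218], [0.6139, -0.0247, 0.0268], 139) ([0.6108, -0.0217], [0.6113, -0.022, 0.0322], 269)
[0.4779, 0.0596, 0.3609, -179.9984, 0.0029, 90.1547, 0.0853, 1.2844, -0.4762, 0.031, 5.175]
```

>>> {"name": "play_rows", "arguments": {"moves": [[[-28.6,-8,20,0,0,0,85],[-28.6,-8,20,0,0,0,85],[-28.6,-8,20,0,0,0,85],[-28.7,-8,20,0,0,0,85],[0,0,40,0,0,0,85],[0,0,40,0,0,0,85],[0,0,40,0,0,0,85],[0,0,30,0,0,0,85],[0,0,25,0,0,0,85],[0,0,20,0,0,0,85],[0,0,12,0,0,0,85],[0,0,8,0,0,0,85],[0,0,0,0,0,0,70],[0,0,0,0,0,0,55],[0,0,0,0,0,0,48],[0,0,0,0,0,0,40],[0,0,0,0,0,0,35],[0,0,0,0,0,0,35],[0,0,0,0,0,0,35]]]}}

```text
time: 7.55
position: [0.4466, -0.0545, 0.0666]
eef_rot: [180.0, 0.0, 90.2]
force: [-3.5, -0.5, 6.1]
finger_gap: 0.0409
gripper_force: 59.7
```

>>> {"name": "play_rows", "arguments": {"moves": [[[0,0,-10,0,0,0,35],[0,0,-20,0,0,0,35],[0,0,-30,0,0,0,35],[0,0,-35,0,0,0,35],[0,0,-35,0,0,0,35],[0,0,-20,0,0,0,35],[0,0,-10,0,0,0,35],[14,10,0,0,0,0,35],[25,18,0,0,0,0,35],[30,22,0,0,0,0,35],[30,22,0,0,0,0,35],[30,22,0,0,0,0,35],[30,22,0,0,0,0,35],[30,22,0,0,0,0,35],[22,16,0,0,0,0,35],[13.5,8.5,0,0,0,0,35],[0,0,0,0,0,0,35],[0,0,0,0,0,0,35]]]}}

```text
time: 9.8
position: [0.6076, 0.1696, 0.2258]
eef_rot: [-180.0, 0.0, 90.2]
force: [0.2, 0.1, -1.1]
finger_gap: 0.0409
gripper_force: 60.8
```

Run:
```python
from h import *
p,W=raw("wrist","h1"); raw("top","ht1"); 
o=obs();c=o[:2]
for tag in ["h1","ht1"]:
    W=np.load(f"pics/{tag}.npz")["W"]
    for z in [(.165,.19),(.19,.215),(.215,.25),(.165,.25)]: print(tag,z,circ(W,c,.021,*z,.03))
raw("side","hs1")
p=cv2.imread("pics/hs1.png");u,v=pix("side",[*c,.2]);q=p[max(v-110,0):v+110,max(u-110,0):u+110]
cv2.imwrite("pics/v1.png",np.hstack([cv2.resize(q,(440,440)),cv2.resize(cv2.imread("pics/h1.png"),(360,440))]))
```

```text
[0.6076, 0.1696, 0.2258, -179.9757, 0.0432, 90.1839, 0.0409, 0.2185, 0.0788, -1.1311, 9.8]
[0.6077, 0.1695, 0.226, -179.9953, 0.0457, 90.1638, 0.0409, 0.7563, 0.2707, -0.9409, 9.85]
h1 (0.165, 0.19) ([0.607, 0.1689], [0.607, 0.1689, 0.0209], 616)
h1 (0.19, 0.215) ([0.6072, 0.1689], [0.6072, 0.169, 0.0209], 892)
h1 (0.215, 0.25) ([0.6074, 0.1691], [0.6076, 0.1609, 0.0285], 2937)
h1 (0.165, 0.25) ([0.6073, 0.169], [0.6074, 0.1651, 0.0245], 4445)
ht1 (0.165, 0.19) None
ht1 (0.19, 0.215) None
ht1 (0.215, 0.25) None
ht1 (0.165, 0.25) None
[0.6077, 0.1694, 0.2261, 179.9864, 0.0441, 90.1552, 0.0407, 0.0668, -0.382, -1.2185, 9.9]
```

View pics/v1.png

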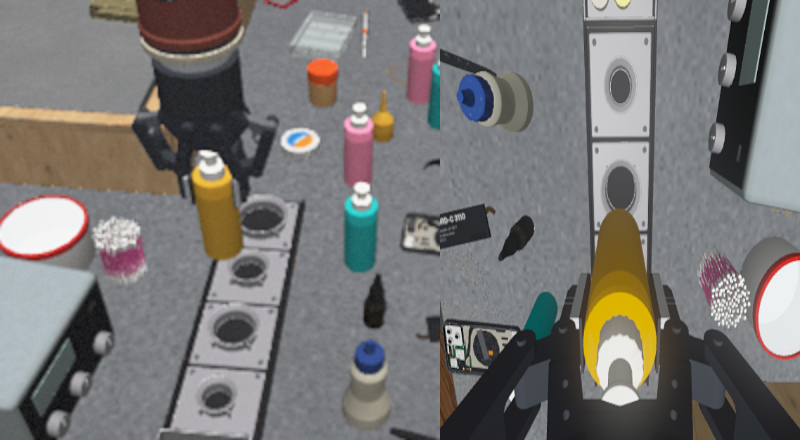

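The held bottle is upright and about 2 mm short of cup_l's axis in x. The side view shows it above the row, in front of cup_l. I'll correct the offset and lower it.

>>> {"name": "play_rows", "arguments": {"moves": [[[0.7,1.8,10,0,0,0,35],[0,0,25,0,0,0,35],[0,0,30,0,0,0,35],[0,0,25,0,0,0,35],[0,0,15,0,0,0,35],[0,0,10,0,0,0,35],[0,0,8,0,0,0,35],[0,0,5,0,0,0,35],[0,0,4,0,0,0,35],[0,0,4,0,0,0,35],[0,0,4,0,0,0,35],[0,0,3,0,0,0,35],[0,0,2,0,0,0,35],[0,0,1,0,0,0,35],[0,0,0,0,0,0,35]]]}}

```text
time: 11.82
position: [0.6097, 0.1714, 0.0799]
eef_rot: [180.0, -0.0, 90.2]
force: [0.4, 0.6, -0.6]
finger_gap: 0.0409
gripper_force: 60.7
```

>>> {"name": "play_rows", "arguments": {"moves": [[[0,0,1,0,0,0,35],[0,0,1,0,0,0,35],[0,0,0.5,0,0,0,35],[0,0,0,0,0,0,35]]]}}

```text
time: 12.32
position: [0.6097, 0.1715, 0.0778]
eef_rot: [180.0, -0.0, 90.2]
force: [-1.9, 0.3, 2.7]
finger_gap: 0.0407
gripper_force: 60.7
```

>>> {"name": "play_rows", "arguments": {"moves": [[[0,0,0.3,0,0,0,42],[0,0,0,0,0,0,46],[0,0,0,0,0,0,55],[0,0,0,0,0,0,70],[0,0,0,0,0,0,85],[0,0,0,0,0,0,85],[0,0,-15,0,0,0,85],[0,0,-30,0,0,0,85],[0,0,-40,0,0,0,85],[0,0,-40,0,0,0,85],[0,0,-40,0,0,0,85],[0,0,-20,0,0,0,85],[0,0,0,0,0,0,85],[0,0,0,0,0,0,85]]]}}

```text
time: 14.08
position: [0.6092, 0.171, 0.2606]
eef_rot: [-179.9, 0.0, 90.2]
force: [0.4, -0.6, 0.2]
finger_gap: 0.0853
gripper_force: 0.0
```

```bash
cat > seat.py <<'E'
from h import *
import sys
n,x,y,r,z0,z1,zt0,zt1=sys.argv[1],*map(float,sys.argv[2:])
for c in ["wrist","top"]:
    p,W=raw(c,n+c)
    print(c,circ(W,(x,y),r,z0,z1))
    k=(np.hypot(W[...,0]-x,W[...,1]-y)<r-.003)&(W[...,2]>zt0)&(W[...,2]<zt1)
    print("tops",np.nanpercentile(W[k][:,2],[5,50,95,100]).round(4) if k.any() else None)
print(obs())
E
python3 seat.py s1 .609 .170 .021 .035 .11 .1 .15
```

```text
[0.6092, 0.171, 0.2606, -179.8852, 0.0345, 90.2291, 0.0853, 0.3999, -0.5701, 0.2482, 14.075]
wrist ([0.6089, 0.1709], [0.6089, 0.171, 0.0209], 410)
tops [0.1146 0.1267 0.1457 0.147 ]
[0.6091, 0.171, 0.2604, -179.8587, 0.0388, 90.2271, 0.085, 0.8257, 0.0273, -0.3216, 14.125]
top None
tops None
[0.6091, 0.171, 0.2604, -179.8562, 0.0332, 90.2301, 0.0849, 0.0976, 0.3006, -0.0086, 14.175]
```

The pump bottle is seated, with its top at 145 mm. The wash bottle is next.

>>> {"name": "play_rows", "arguments": {"moves": [[[8,-17,0,0,0,0,85],[16,-33,0,0,0,0,85],[16,-33,0,0,0,0,85],[16,-33,0,0,0,0,85],[14,-29,10,0,0,0,85],[10.5,-20,20,0,0,0,85],[0,0,30,0,0,0,85],[0,0,35,0,0,0,85],[0,0,35,0,0,0,85],[0,0,30,0,0,0,85],[0,0,20,0,0,0,85],[0,0,12,0,0,0,85],[0,0,7.4,0,0,0,85],[0,0,0,0,0,0,70],[0,0,0,0,0,0,55],[0,0,0,0,0,0,46],[0,0,0,0,0,0,38],[0,0,0,0,0,0,33],[0,0,0,0,0,0,33],[0,0,0,0,0,0,33]]]}}

```text
time: 16.68
position: [0.4445, 0.2515, 0.0633]
eef_rot: [180.0, -0.0, 90.2]
force: [-2.1, -0.9, 7.2]
finger_gap: 0.0346
gripper_force: 59.5
```

>>> {"name": "play_rows", "arguments": {"moves": [[[0,0,-3,0,0,0,33],[0,0,-5,0,0,0,33],[0,0,-10,0,0,0,33],[0,0,-10,0,0,0,33],[0,0,-5,0,0,0,33],[0,0,0,0,0,0,33]]]}}

```text
time: 17.42
position: [0.4447, 0.2513, 0.0962]
eef_rot: [179.9, -0.0, 90.2]
force: [-1.2, -0.0, -0.6]
finger_gap: 0.0345
gripper_force: 59.9
```

Run:
```python
from h import *
p,W=raw("wrist","h2"); p2,W2=raw("side","hs2")
c=obs()[:2]
for tag in ["h2","hs2"]:
    W=np.load(f"pics/{tag}.npz")["W"]
    for r,z in [(.027,(.036,.055)),(.015,(.127,.145)),(.02,(.105,.12))]: print(tag,z,circ(W,(.4445,.2515),r,*z))
u,v=pix("side",[*c,.08]);q=p2[max(v-80,0):v+80,max(u-80,0):u+80]
cv2.imwrite("pics/v2.png",np.hstack([cv2.resize(q,(400,400)),cv2.resize(p,(400,400))]))
```

```text
[0.4447, 0.2513, 0.0962, 179.9469, -0.0104, 90.2177, 0.0345, -1.243, -0.0091, -0.6299, 17.425]
[0.4444, 0.2512, 0.0958, 179.9827, -0.0009, 90.2177, 0.0346, 0.8376, 0.8329, -2.0153, 17.475]
h2 (0.036, 0.055) ([0.4443, 0.2504], [0.4443, 0.2509, 0.0266], 581)
h2 (0.127, 0.145) ([0.444, 0.2519], [0.444, 0.2522, 0.0148], 5997)
h2 (0.105, 0.12) ([0.444, 0.2513], [0.4443, 0.2316, 0.0381], 2155)
hs2 (0.036, 0.055) ([0.4445, 0.2499], [0.4444, 0.2506, 0.0264], 129)
hs2 (0.127, 0.145) ([0.4441, 0.2514], [0.4443, 0.2528, 0.0137], 200)
hs2 (0.105, 0.12) ([0.4443, 0.2508], [0.4445, 0.2317, 0.0372], 153)
```

View pics/v2.png

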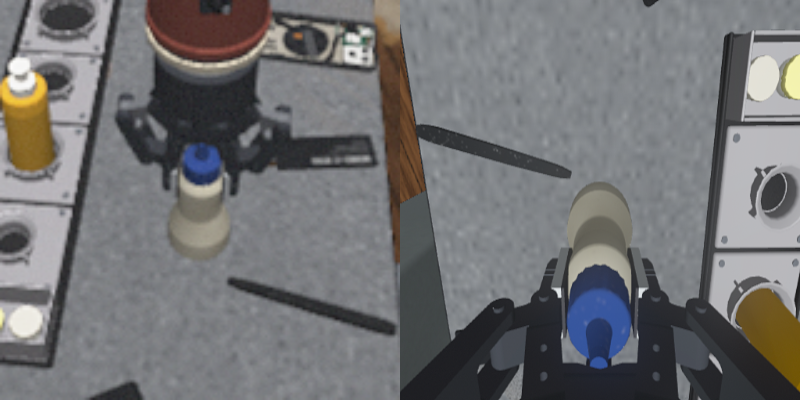

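The wash bottle is held upright. I'll carry it to cup_xl.

>>> {"name": "play_rows", "arguments": {"moves": [[[0,0,-15,0,0,0,33],[0,0,-30,0,0,0,33],[0,0,-35,0,0,0,33],[0,0,-30,0,0,0,33],[0,0,-15,0,0,0,33],[-10,6,-5,0,0,0,33],[-20,12,0,0,0,0,33],[-30,18,0,0,0,0,33],[-33,20,0,0,0,0,33],[-33,20,0,0,0,0,33],[-33,20,0,0,0,0,33],[-33,20,0,0,0,0,33],[-33,20,0,0,0,0,33],[-25,15.5,0,0,0,0,33],[-15,9,0,0,0,0,33],[-7.8,5,0,0,0,0,33],[0,0,0,0,0,0,33],[0,0,0,0,0,0,33]]]}}

```text
time: 19.77
position: [0.6106, -0.0195, 0.2259]
eef_rot: [180.0, -0.0, 90.3]
force: [-0.1, -0.9, -1.2]
finger_gap: 0.0344
gripper_force: 60.1
```

Run:
```python
from h import *
p,W=raw("wrist","h3"); p2,W2=raw("side","hs3")
o=obs();c=o[:2];b=o[2]-.063;print(o)
for W in (W,W2):
    for r,z in [(.027,(b+.003,b+.023)),(.015,(b+.094,b+.112))]: print(np.round(z,3),circ(W,c,r,*z))
```

```text
[0.6106, -0.0195, 0.2259, 179.9971, -0.0248, 90.3296, 0.0344, -0.0858, -0.9292, -1.2459, 19.775]
[0.6107, -0.0196, 0.226, 179.9889, -0.0151, 90.3246, 0.0347, 0.017, -0.412, -1.8151, 19.825]
[0.6107, -0.0198, 0.226, 179.9863, -0.0072, 90.3176, 0.0345, -0.0037, 0.1752, -1.7216, 19.875]
[0.166 0.186] ([0.6105, -0.0203], [0.6105, -0.0196, 0.0264], 653)
[0.257 0.275] ([0.6102, -0.0188], [0.6102, -0.0187, 0.0149], 5903)
[0.166 0.186] ([0.6105, -0.0213], [0.6104, -0.0207, 0.0265], 145)
[0.257 0.275] ([0.6108, -0.019], [0.6113, -0.0219, 0.0175], 175)
```

>>> {"name": "play_rows", "arguments": {"moves": [[[-1,0.3,10,0,0,0,33],[0,0,25,0,0,0,33],[0,0,30,0,0,0,33],[0,0,25,0,0,0,33],[0,0,15,0,0,0,33],[0,0,10,0,0,0,33],[0,0,8,0,0,0,33],[0,0,6,0,0,0,33],[0,0,4,0,0,0,33],[0,0,4,0,0,0,33],[0,0,4,0,0,0,33],[0,0,3,0,0,0,33],[0,0,2,0,0,0,33],[0,0,2,0,0,0,33],[0,0,0,0,0,0,33]]]}}

```text
time: 21.75
position: [0.6112, -0.0219, 0.0776]
eef_rot: [-180.0, -0.0, 90.2]
force: [0.6, 0.0, -1.1]
finger_gap: 0.0346
gripper_force: 60.0
```

>>> {"name": "play_rows", "arguments": {"moves": [[[0,0,1,0,0,0,33],[0,0,1,0,0,0,33],[0,0,1,0,0,0,33],[0,0,0.5,0,0,0,33],[0,0,0,0,0,0,33]]]}}

```text
time: 22.38
position: [0.6113, -0.0219, 0.0744]
eef_rot: [180.0, 0.0, 90.2]
force: [-1.2, -0.0, 2.6]
finger_gap: 0.0345
gripper_force: 60.4
```

>>> {"name": "play_rows", "arguments": {"moves": [[[0,0,0,0,0,0,37],[0,0,0,0,0,0,43],[0,0,0,0,0,0,55],[0,0,0,0,0,0,70],[0,0,0,0,0,0,85],[0,0,0,0,0,0,85],[0,0,-15,0,0,0,85],[0,0,-30,0,0,0,85],[0,0,-40,0,0,0,85],[0,0,-40,0,0,0,85],[0,0,-40,0,0,0,85],[0,0,-20,0,0,0,85],[0,0,0,0,0,0,85],[0,0,0,0,0,0,85]]]}}

```text
time: 24.12
position: [0.6106, -0.0221, 0.2577]
eef_rot: [-179.9, -0.0, 90.2]
force: [0.3, -0.3, -0.3]
finger_gap: 0.0848
gripper_force: 0.0
```

```bash
python3 seat.py s2 .611 -.022 .02 .085 .096 .12 .15
python3 - <<'E'
from h import *
W=np.load("pics/s2wrist.npz")["W"]
print("nozzle",circ(W,(.459,-.251),.018,.005,.033))
print("cap",circ(W,(.611,-.022),.015,.105,.123))
W=np.load("pics/s1wrist.npz")["W"];print("s flare",circ(W,(.608,.266),.0195,.0245,.0285,.028))
E
```

```text
[0.6106, -0.0221, 0.2577, -179.8763, -0.005, 90.228, 0.0848, 0.3249, -0.3277, -0.2957, 24.125]
wrist ([0.6102, -0.0212], [0.6102, -0.0207, 0.0195], 78)
tops [0.1207 0.1226 0.1385 0.1407]
[0.6105, -0.0221, 0.2574, -179.8475, -0.0129, 90.2244, 0.0846, -0.1259, -0.7369, -1.0899, 24.175]
top None
tops None
[0.6106, -0.0221, 0.2575, -179.8507, -0.0137, 90.2261, 0.0847, -0.0786, 0.614, -0.2551, 24.225]
nozzle ([0.4584, -0.2507], [0.4571, -0.2512, 0.0193], 137)
cap ([0.6102, -0.0207], [0.6101, -0.0194, 0.0128], 631)
s flare ([0.6078, 0.2654], [0.6078, 0.2654, 0.0186], 384)
```

Both big bottles are seated. The nozzle bottle is next.

>>> {"name": "play_rows", "arguments": {"moves": [[[-15,-10,0,0,0,0,85],[-30,-20,0,0,0,0,85],[-36,-24,0,0,0,0,85],[-36,-24,0,0,0,0,85],[-36,-24,0,0,0,0,85],[-36,-24,0,0,0,0,85],[-25,-17,10,0,0,0,85],[-15.2,-9.7,20,0,0,0,85],[0,0,30,0,0,0,85],[0,0,35,0,0,0,85],[0,0,40,0,0,0,85],[0,0,35,0,0,0,85],[0,0,25,0,0,0,85],[0,0,18,0,0,0,85],[0,0,12,0,0,0,80],[0,0,8,0,0,0,70],[0,0,4,0,0,0,60],[0,0,0,0,0,0,50],[0,0,0,0,0,0,44],[0,0,0,0,0,0,42]]]}}

```text
time: 26.72
position: [0.4597, -0.2518, 0.0226]
eef_rot: [180.0, 0.0, 90.2]
force: [-0.0, -0.2, -0.5]
finger_gap: 0.042
gripper_force: 0.0
```

Run:
```python
from h import *
p,W=raw("wrist","h4"); p2,W2=raw("side","hs4")
c=obs()[:2]
print(circ(W,(.459,-.251),.018,.005,.03),circ(W2,(.459,-.251),.018,.005,.03))
u,v=pix("side",[*c,.05]);q=p2[max(v-60,0):v+60,max(u-60,0):u+60]
cv2.imwrite("pics/v3.png",np.hstack([cv2.resize(q,(400,400)),cv2.resize(p,(400,400))]))
```

```text
[0.4597, -0.2518, 0.0226, 179.9692, 0.0205, 90.2281, 0.042, -0.0134, -0.1632, -0.4769, 26.725]
[0.4597, -0.2518, 0.0226, 179.9719, 0.0163, 90.2288, 0.0418, 0.1627, -0.0924, -0.2814, 26.775]
([0.4585, -0.2509], [0.4587, -0.254, 0.0208], 1339) ([0.4585, -0.2522], [0.4586, -0.2524, 0.0182], 62)
```

View pics/v3.png

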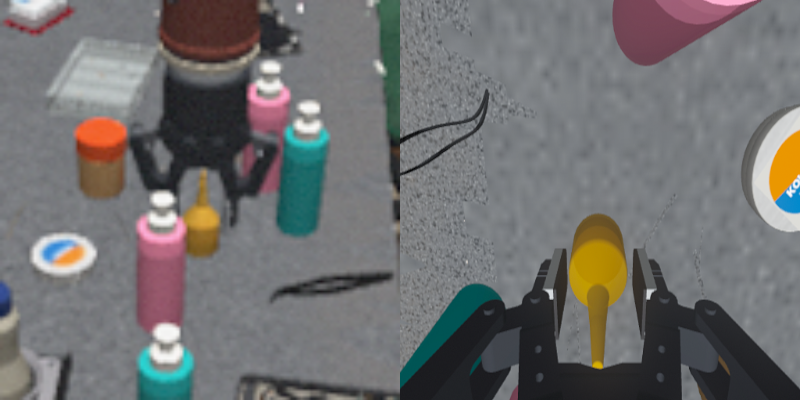

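The nozzle bottle stands between the pads, clear of its neighbours, so I'll close and lift a little.

>>> {"name": "play_rows", "arguments": {"moves": [[[0,0,1.5,0,0,0,42],[0,0,0,0,0,0,38],[0,0,0,0,0,0,34],[0,0,0,0,0,0,30],[0,0,0,0,0,0,30],[0,0,0,0,0,0,30],[0,0,-3,0,0,0,30],[0,0,-6,0,0,0,30],[0,0,-12,0,0,0,30],[0,0,-12,0,0,0,30],[0,0,-7,0,0,0,30],[0,0,0,0,0,0,30],[0,0,0,0,0,0,30]]]}}

```text
time: 28.45
position: [0.4592, -0.2517, 0.0605]
eef_rot: [-180.0, -0.0, 90.2]
force: [0.0, -0.4, -0.1]
finger_gap: 0.032
gripper_force: 59.4
```

Run:
```python
from h import *
p,W=raw("wrist","h5"); p2,W2=raw("side","hs5")
o=obs();c=o[:2];b=o[2]-.022;print(o)
for w in (W,W2):
    for r,z in [(.018,(b+.003,b+.02)),(.018,(b+.012,b+.034)),(.006,(b+.052,b+.084))]: print(np.round(z,3),circ(w,c,r,*z))
    k=(np.hypot(w[...,0]-c[0],w[...,1]-c[1])<.022)&(w[...,2]<.2);print("zmin/max",np.percentile(w[k][:,2],[0,1,5,99,100]).round(4))
```

```text
[0.4592, -0.2517, 0.0605, -179.9801, -0.0112, 90.2219, 0.032, 0.0363, -0.4349, -0.1385, 28.45]
[0.4591, -0.2516, 0.0603, -179.9629, -0.0213, 90.2268, 0.0315, -0.5235, 0.1921, -0.0486, 28.5]
[0.4592, -0.2516, 0.0603, -179.9645, -0.0248, 90.2293, 0.0316, 1.4161, -0.1452, 0.7356, 28.55]
[0.041 0.058] ([0.4584, -0.2506], [0.4584, -0.2506, 0.018], 687)
[0.05  0.072] ([0.4586, -0.2508], [0.4588, -0.2631, 0.0294], 1441)
[0.09  0.122] ([0.4593, -0.2542], [0.4588, -0.293, 0.0442], 2078)
zmin/max [-0.0023 -0.0008 -0.      0.1499  0.1529]
[0.041 0.058] ([0.4578, -0.2518], [0.4578, -0.2512, 0.0175], 52)
[0.05  0.072] ([0.4584, -0.2513], [0.459, -0.262, 0.0275], 87)
[0.09  0.122] ([0.4604, -0.2537], [0.459, -0.2489, 0.0037], 29)
zmin/max [-0.0041 -0.0024 -0.0012  0.1731  0.1759]
```

Run:
```python
from h import *
m,R,t=cam("wrist");cp=-R.T@t;o=obs();print("cam-tcp",cp-np.array(o[:3]), "axis",R[2])
z=np.load("pics/hs5.npz");W=z["W"];
u,v=pix("side",cp);print("proj",u,v,"cloud there",W[v,u].round(3))
# anything of the robot near the camera: points within box round the flange, y>tcp+.045
c=np.array(o[:3]);D=W-c
k=(np.abs(D[...,0])<.08)&(D[...,2]>.05)&(D[...,2]<.3)&(D[...,1]>.03)&(D[...,1]<.16)
for zz in np.arange(.06,.3,.02):
    q=k&(np.abs(D[...,2]-zz)<.01);print(round(zz,2),q.sum(),D[q][:,1].max().round(3) if q.any() else None)
W=np.load("pics/h4.npz")["W"];print("stand nozzle tip",circ(W,(.4585,-.2512),.006,.052,.084)); 
W=np.load("pics/w3.npz")["W"];print(circ(W,(.4585,-.2512),.006,.052,.084))
cv2.imwrite("pics/v4.png",cv2.resize(z["p"][max(v-90,0):v+70,max(u-80,0):u+80],(480,480)))
```

```text
cam-tcp [-0.00048473  0.07721223  0.14330228] axis [ 0.00096418 -0.30089215 -0.95365769]
proj 275 121 cloud there [ 0.46  -0.242  0.161]
0.06 45 0.126
0.08 26 0.123
0.1 0 None
0.12 7 0.035
0.14 91 0.041
0.16 99 0.04
0.18 56 0.04
0.2 148 0.045
0.22 143 0.044
0.24 156 0.044
0.26 178 0.044
0.28 162 0.043
stand nozzle tip ([0.4585, -0.2546], [0.4586, -0.2506, 0.003], 1430)
([0.4589, -0.2539], [0.4591, -0.2499, 0.0031], 82)
```

View pics/v4.png

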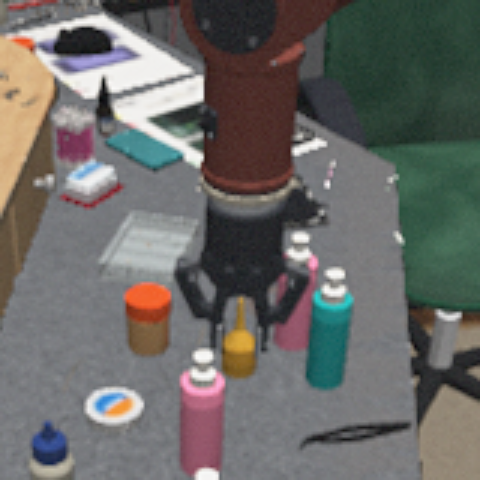

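The side view shows no camera housing, and the nozzle bottle hangs upright between the fingers at about (238,355). I'll carry it to cup_m.

>>> {"name": "play_rows", "arguments": {"moves": [[[0,0,-15,0,0,0,30],[0,0,-30,0,0,0,30],[0,0,-35,0,0,0,30],[0,0,-30,0,0,0,30],[0,0,-20,0,0,0,30],[14,6.6,0,0,0,0,30],[25,11.8,0,0,0,0,30],[35,16.5,0,0,0,0,30],[36,17,0,0,0,0,30],[36,17,0,0,0,0,30],[36,17,0,0,0,0,30],[36,17,0,0,0,0,30],[36,17,0,0,0,0,30],[32,15,0,0,0,0,30],[24,11.3,0,0,0,0,30],[14.2,6.6,0,0,0,0,30],[0,0,0,0,0,0,30],[0,0,0,0,0,0,30],[0,0,0,0,0,0,30]]]}}

```text
time: 30.92
position: [0.6108, 0.0717, 0.1908]
eef_rot: [-180.0, 0.0, 90.1]
force: [-0.3, -0.5, 0.3]
finger_gap: 0.0316
gripper_force: 59.5
```

Run:
```python
from h import *
p,W=raw("wrist","h6"); p2,W2=raw("side","hs6")
o=obs();c=o[:2];b=o[2]-.022;print(o)
for w in (W,W2):
    for r,z in [(.018,(b+.003,b+.02))]: print(np.round(z,3),circ(w,c,r,*z))
print("s",circ(W,(.608,.266),.0195,.0245,.0285,.028))
print("m",circ(W2,(.610,.074),.024,.0245,.0285,.033))
```

```text
[0.6108, 0.0717, 0.1908, -179.9971, 0.0363, 90.1268, 0.0316, -0.2729, -0.483, 0.3197, 30.925]
[0.6109, 0.0719, 0.1908, 179.9977, 0.029, 90.1378, 0.0315, 0.2488, -0.1971, -0.9575, 30.975]
[0.6109, 0.0721, 0.1909, 179.9899, 0.0243, 90.1496, 0.0315, -0.2019, -0.4036, -0.5509, 31.025]
[0.172 0.189] ([0.6102, 0.0728], [0.6102, 0.0729, 0.0179], 695)
[0.172 0.189] ([0.6101, 0.0719], [0.6101, 0.072, 0.0179], 88)
s None
m ([0.61, 0.0737], [0.6096, 0.0721, 0.0226], 53)
```

>>> {"name": "play_rows", "arguments": {"moves": [[[0.5,0,10,0,0,0,30],[0,0,25,0,0,0,30],[0,0,30,0,0,0,30],[0,0,28,0,0,0,30],[0,0,18,0,0,0,30],[0,0,12,0,0,0,30],[0,0,8,0,0,0,30],[0,0,6,0,0,0,30],[0,0,4,0,0,0,30],[0,0,4,0,0,0,30],[0,0,3,0,0,0,30],[0,0,3,0,0,0,30],[0,0,2,0,0,0,30],[0,0,1,0,0,0,30],[0,0,0,0,0,0,30]]]}}

```text
time: 32.9
position: [0.6109, 0.0736, 0.0367]
eef_rot: [-180.0, -0.0, 90.2]
force: [-0.3, -0.1, -0.7]
finger_gap: 0.0318
gripper_force: 59.5
```

>>> {"name": "play_rows", "arguments": {"moves": [[[0,0,1,0,0,0,30],[0,0,1,0,0,0,30],[0,0,1,0,0,0,30],[0,0,0.5,0,0,0,30],[0,0,0,0,0,0,30]]]}}

```text
time: 33.52
position: [0.6109, 0.0736, 0.0332]
eef_rot: [-180.0, -0.0, 90.2]
force: [0.4, 0.2, 0.2]
finger_gap: 0.0318
gripper_force: 59.5
```

>>> {"name": "play_rows", "arguments": {"moves": [[[0,0,0.5,0,0,0,30],[0,0,0.5,0,0,0,30],[0,0,0,0,0,0,30]]]}}

```text
time: 33.9
position: [0.611, 0.0736, 0.0322]
eef_rot: [-180.0, -0.0, 90.2]
force: [-0.6, 0.5, -1.1]
finger_gap: 0.0315
gripper_force: 59.5
```

>>> {"name": "play_rows", "arguments": {"moves": [[[0,0,0.5,0,0,0,30],[0,0,0.5,0,0,0,30],[0,0,0,0,0,0,30]]]}}

```text
time: 34.28
position: [0.6111, 0.0736, 0.0321]
eef_rot: [180.0, 0.0, 90.2]
force: [-4.4, -1.0, 8.2]
finger_gap: 0.0316
gripper_force: 60.5
```

>>> {"name": "play_rows", "arguments": {"moves": [[[0,0,-0.4,0,0,0,33],[0,0,0,0,0,0,38],[0,0,0,0,0,0,46],[0,0,0,0,0,0,60],[0,0,0,0,0,0,75],[0,0,0,0,0,0,85],[0,0,-10,0,0,0,85],[0,0,-20,0,0,0,85],[0,0,-35,0,0,0,85],[0,0,-40,0,0,0,85],[0,0,-40,0,0,0,85],[0,0,-40,0,0,0,85],[0,0,-20,0,0,0,85],[0,0,0,0,0,0,85],[0,0,0,0,0,0,85]]]}}

```text
time: 36.15
position: [0.6103, 0.0733, 0.2353]
eef_rot: [-179.9, 0.0, 90.2]
force: [-0.8, -0.5, -0.7]
finger_gap: 0.0852
gripper_force: 0.0
```

```bash
python3 seat.py s3 .610 .074 .018 .031 .045 .05 .12
python3 - <<'E'
from h import *
W=np.load("pics/s3wrist.npz")["W"]
print("drop",circ(W,(.4444,.1245),.0135,.006,.034))
p,W2=raw("side","s3side")
for w in (W,W2):
    k=(np.hypot(w[...,0]-.61,w[...,1]-.074)<.012)&(w[...,2]<.12);print(np.percentile(w[k][:,2],[0,1,50,98,100]).round(4))
    print("s",circ(w,(.608,.266),.0195,.0245,.0285,.028))
E
```

```text
[0.6103, 0.0733, 0.2353, -179.8915, 0.0144, 90.2264, 0.0852, -0.8476, -0.4999, -0.6996, 36.15]
wrist ([0.6096, 0.074], [0.6088, 0.0689, 0.0229], 137)
tops [0.0505 0.0561 0.092  0.0981]
[0.6102, 0.0733, 0.235, -179.8591, 0.0124, 90.2299, 0.0845, 0.4188, -0.7222, 0.6987, 36.2]
top None
tops None
[0.6103, 0.0733, 0.235, -179.8529, 0.0068, 90.2275, 0.0852, -0.1481, -0.172, -0.0067, 36.25]
drop ([0.4441, 0.1242], [0.4442, 0.1242, 0.0134], 283)
[0.6103, 0.0733, 0.235, -179.8529, 0.0068, 90.2275, 0.0852, -0.1481, -0.172, -0.0067, 36.25]
[0.0512 0.0523 0.0584 0.0969 0.0981]
s None
[0.0486 0.0494 0.0604 0.0968 0.0973]
s ([0.6083, 0.2652], [0.6084, 0.2649, 0.0189], 78)
```

Run:
```python
from h import *
W=np.load("pics/s3wrist.npz")["W"]
for a,b in [(.37,.39),(.39,.41),(.41,.43),(.46,.48),(.48,.51)]:
    k=(W[...,0]>a)&(W[...,0]<b)&(np.abs(W[...,1]-.124)<.03);print(a,np.nanpercentile(W[k][:,2],[50,99]).round(3) if k.any() else None)
```

```text
0.37 [0.    0.006]
0.39 [-0.     0.002]
0.41 [-0.     0.001]
0.46 [-0.     0.002]
0.48 [-0.     0.002]
```

>>> {"name": "play_rows", "arguments": {"moves": [[[4,-13,0,0,0,0,85],[8,-26,0,0,0,0,85],[11,-35,0,0,0,0,85],[11,-35,0,0,0,0,85],[9,-30,0,0,0,0,85],[6,-18,10,0,0,0,85],[2.7,-8.9,20,0,0,0,85],[0,0,30,0,0,0,85],[0,0,35,0,0,0,85],[0,0,35,0,0,0,75],[0,0,25,0,0,0,65],[0,0,0,0,0,0,60],[0,0,0,0,0,0,60]]]}}

```text
time: 37.92
position: [0.445, 0.1249, 0.0825]
eef_rot: [179.9, -0.0, 90.2]
force: [0.0, -0.2, 1.1]
finger_gap: 0.0601
gripper_force: 0.0
```

Run:
```python
from h import *
p,W=raw("wrist","h7"); p2,W2=raw("side","hs7")
print(circ(W,(.444,.1243),.0135,.005,.034),circ(W2,(.444,.1243),.0135,.005,.034))
```

```text
[0.445, 0.1249, 0.0825, 179.9498, -0.0097, 90.2421, 0.0601, 0.0256, -0.1694, 1.0901, 37.925]
[0.4454, 0.1249, 0.0828, 179.9043, -0.0067, 90.2319, 0.0601, -0.1117, -0.3082, 0.4469, 37.975]
([0.4446, 0.1243], [0.4446, 0.1241, 0.0137], 448) ([0.4442, 0.1233], [0.4442, 0.123, 0.0138], 86)
```

>>> {"name": "play_rows", "arguments": {"moves": [[[0,0,15,0,0,0,60],[0,0,18,0,0,0,55],[0,0,12,0,0,0,50],[0,0,8,0,0,0,45],[0,0,5,0,0,0,40],[0,0,2,0,0,0,36],[0,0,0,0,0,0,33],[0,0,0,0,0,0,33]]]}}

```text
time: 39.02
position: [0.4451, 0.1247, 0.0219]
eef_rot: [180.0, -0.0, 90.2]
force: [-0.2, -0.4, -0.6]
finger_gap: 0.0331
gripper_force: 0.0
```

>>> {"name": "play_rows", "arguments": {"moves": [[[0,0,0.5,0,0,0,30],[0,0,0,0,0,0,27],[0,0,0,0,0,0,24],[0,0,0,0,0,0,21],[0,0,0,0,0,0,21],[0,0,0,0,0,0,21],[0,0,-3,0,0,0,21],[0,0,-6,0,0,0,21],[0,0,-12,0,0,0,21],[0,0,-12,0,0,0,21],[0,0,-7,0,0,0,21],[0,0,0,0,0,0,21],[0,0,0,0,0,0,21]]]}}

```text
time: 40.65
position: [0.4447, 0.1245, 0.0609]
eef_rot: [-180.0, 0.0, 90.2]
force: [1.0, -0.2, 0.0]
finger_gap: 0.0242
gripper_force: 58.9
```

Run:
```python
from h import *
p,W=raw("wrist","h8"); p2,W2=raw("side","hs8")
o=obs();c=o[:2];b=o[2]-.0215;print(o)
for w in (W,W2):
    for r,z in [(.0135,(b+.003,b+.02)),(.0135,(b+.012,b+.034))]: print(np.round(z,3),circ(w,c,r,*z))
u,v=pix("side",[*c,.08]);q=p2[max(v-60,0):v+60,max(u-60,0):u+60]
cv2.imwrite("pics/v5.png",np.hstack([cv2.resize(q,(400,400)),cv2.resize(p,(400,400))]))
```

```text
[0.4447, 0.1245, 0.0609, -179.982, 0.0086, 90.2241, 0.0242, 1.0266, -0.1503, 0.0392, 40.65]
[0.4446, 0.1245, 0.0608, -179.9679, 0.0042, 90.2223, 0.0244, 0.1748, -0.057, -0.938, 40.7]
[0.4446, 0.1245, 0.0608, -179.962, 0.0026, 90.2276, 0.024, -0.2651, -0.244, -0.5798, 40.75]
[0.042 0.059] ([0.4446, 0.1241], [0.4446, 0.1239, 0.0137], 565)
[0.051 0.073] ([0.4445, 0.1244], [0.4447, 0.0821, 0.0546], 1202)
[0.042 0.059] ([0.4446, 0.1237], [0.4446, 0.1237, 0.0135], 53)
[0.051 0.073] ([0.4444, 0.1238], [0.4443, 0.0857, 0.0501], 80)
```

View pics/v5.png

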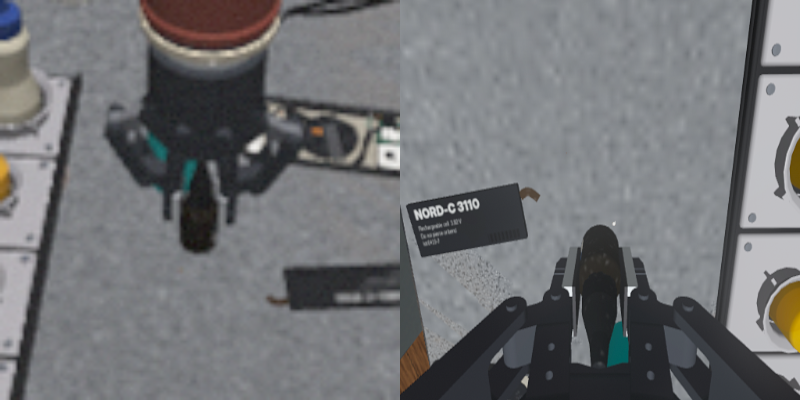

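The dropper bottle is gripped upright, at about (198,225) in the left half. I'll carry it to cup_s.

>>> {"name": "play_rows", "arguments": {"moves": [[[0,0,-15,0,0,0,21],[0,0,-30,0,0,0,21],[0,0,-35,0,0,0,21],[0,0,-30,0,0,0,21],[0,0,-20,0,0,0,21],[10,12,0,0,0,0,21],[20,23,0,0,0,0,21],[25,29,0,0,0,0,21],[25,29,0,0,0,0,21],[25,29,0,0,0,0,21],[18,21,0,0,0,0,21],[12,14,0,0,0,0,21],[5.9,6.9,0,0,0,0,21],[0,0,0,0,0,0,21],[0,0,0,0,0,0,21],[0,0,0,0,0,0,21]]]}}

```text
time: 42.75
position: [0.608, 0.2656, 0.1915]
eef_rot: [180.0, 0.0, 90.2]
force: [0.2, -0.2, -0.8]
finger_gap: 0.0243
gripper_force: 58.9
```

Run:
```python
from h import *
p,W=raw("wrist","h9"); p2,W2=raw("side","hs9")
o=obs();c=o[:2];b=o[2]-.0215;print(o)
for w in (W,W2):
    for r,z in [(.0135,(b+.003,b+.02))]: print(np.round(z,3),circ(w,c,r,*z))
    print("s",circ(w,(.608,.266),.0195,.0245,.0285,.028))
```

```text
[0.608, 0.2656, 0.1915, 179.9826, 0.0226, 90.2062, 0.0243, 0.23, -0.2312, -0.757, 42.75]
[0.6081, 0.2657, 0.1914, 179.9821, 0.0159, 90.2021, 0.024, 0.6024, -0.7191, -0.0616, 42.8]
[0.6081, 0.2657, 0.1914, 179.9779, 0.0131, 90.2061, 0.0243, -0.106, -0.0651, -0.5085, 42.85]
[0.173 0.19 ] ([0.608, 0.2653], [0.608, 0.2652, 0.0135], 561)
s ([0.6082, 0.2658], [0.6081, 0.2657, 0.0183], 403)
[0.173 0.19 ] ([0.6081, 0.2646], [0.6081, 0.2645, 0.0136], 76)
s ([0.6078, 0.2642], [0.608, 0.264, 0.0189], 90)
```

Aligned to within 0.5 mm, so I'll lower it.

>>> {"name": "play_rows", "arguments": {"moves": [[[0.3,0,10,0,0,0,21],[0,0,25,0,0,0,21],[0,0,30,0,0,0,21],[0,0,28,0,0,0,21],[0,0,18,0,0,0,21],[0,0,12,0,0,0,21],[0,0,8,0,0,0,21],[0,0,6,0,0,0,21],[0,0,4,0,0,0,21],[0,0,4,0,0,0,21],[0,0,3,0,0,0,21],[0,0,3,0,0,0,21],[0,0,2,0,0,0,21],[0,0,2,0,0,0,21],[0,0,1,0,0,0,21],[0,0,1,0,0,0,21],[0,0,0,0,0,0,21]]]}}

```text
time: 44.98
position: [0.6082, 0.2664, 0.0341]
eef_rot: [-180.0, -0.0, 90.2]
force: [-0.8, -0.5, -0.1]
finger_gap: 0.0239
gripper_force: 58.9
```

>>> {"name": "play_rows", "arguments": {"moves": [[[0,0,0.5,0,0,0,21],[0,0,0.5,0,0,0,21],[0,0,0.5,0,0,0,21],[0,0,0,0,0,0,21]]]}}

```text
time: 45.48
position: [0.6082, 0.2665, 0.0327]
eef_rot: [180.0, -0.0, 90.2]
force: [0.0, 0.3, 0.8]
finger_gap: 0.0242
gripper_force: 59.0
```

>>> {"name": "play_rows", "arguments": {"moves": [[[0,0,0.5,0,0,0,21],[0,0,0.3,0,0,0,21],[0,0,0,0,0,0,21]]]}}

```text
time: 45.85
position: [0.6083, 0.2666, 0.0326]
eef_rot: [180.0, 0.0, 90.2]
force: [-2.6, -1.1, 7.2]
finger_gap: 0.024
gripper_force: 59.7
```

Contact. I'll release and retreat.

>>> {"name": "play_rows", "arguments": {"moves": [[[0,0,-0.4,0,0,0,25],[0,0,0,0,0,0,30],[0,0,0,0,0,0,38],[0,0,0,0,0,0,50],[0,0,0,0,0,0,70],[0,0,0,0,0,0,85],[0,0,-10,0,0,0,85],[0,0,-20,0,0,0,85],[0,0,-35,0,0,0,85],[0,0,-40,0,0,0,85],[0,0,-40,0,0,0,85],[0,0,-40,0,0,0,85],[0,0,-30,0,0,0,85],[-20,-20,0,0,0,0,85],[-30,-25,0,0,0,0,85],[-35,-25,0,0,0,0,85],[-35,-25,0,0,0,0,85],[-20,-15,0,0,0,0,85],[0,0,0,0,0,0,85],[0,0,0,0,0,0,85]]]}}

```text
time: 48.35
position: [0.4991, 0.1269, 0.2483]
eef_rot: [179.9, -0.0, 90.3]
force: [0.2, 0.3, 0.2]
finger_gap: 0.0849
gripper_force: 0.0
```

Run:
```python
from h import *
p,W=raw("wrist","f1"); p2,W2=raw("side","fs1")
for n,c,e in [("xl wash",(.6108,-.022),.139),("m nozzle",(.61,.074),.097),("l pump",(.609,.17),.145),("s drop",(.608,.266),.097)]:
    for w in (W,W2):
        k=(np.hypot(w[...,0]-c[0],w[...,1]-c[1])<.012)&(w[...,2]<.2)
        print(n,"expect",e,np.percentile(w[k][:,2],[98,100]).round(4) if k.any() else None)
for q in ["flux_jar","paste_tin"]: print(q,[np.round(r["point"],3).tolist() for r in place_of(q,"side")[:1]])
cv2.imwrite("pics/v6.png",np.hstack([p2[:, :400],p[:, :400]]))
```

```text
[0.4991, 0.1269, 0.2483, 179.9008, -0.0109, 90.2645, 0.0849, 0.1937, 0.3342, 0.2023, 48.35]
[0.4991, 0.1271, 0.248, 179.9352, -0.0311, 90.2998, 0.0853, 0.0157, 0.0313, 0.3617, 48.4]
xl wash expect 0.139 [0.1353 0.1367]
xl wash expect 0.139 [0.14   0.1402]
m nozzle expect 0.097 [0.0965 0.098 ]
m nozzle expect 0.097 [0.0962 0.0975]
l pump expect 0.145 [0.1459 0.1471]
l pump expect 0.145 [0.1463 0.1481]
s drop expect 0.097 [0.0977 0.0985]
s drop expect 0.097 [0.0969 0.0981]
flux_jar []
paste_tin [[0.584, -0.203, -0.0]]
```

View pics/v6.png

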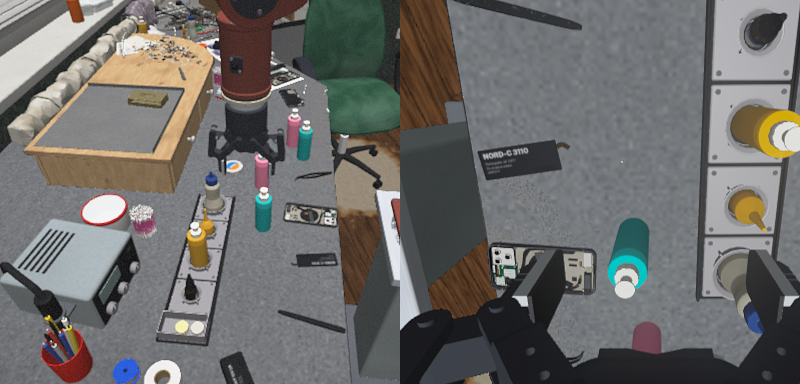

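All four bottles stand seated: wash in XL, nozzle in M, pump in L and dropper in S. Each top is at its expected height, and the gripper is clear.

```bash
python3 -c "
from plant import *
print(hand_in())"
```

```text
the job is handed in; nothing more can be done
None
```

The job is handed in: all four bottles stand fully seated in their cups (squeeze in XL, pump in L, nozzle in M, dropper in S), finished at about 48 s; the arm made no contact with the jar or the tin (the tin was re-measured in place; the jar was hidden from the last view).

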